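Make up the left-ear and right-ear hearing-aid care kits

TASK

Make up the two hearing-aid care kits. First the left-ear kit in the blue-rimmed tray: the blue filter case, the beige drying capsule and the black cleaning brush; only when that kit is complete, the right-ear kit in the red-rimmed tray: the red filter case and the amber tub with the white cap. Every thing goes flat on the floor of a bay of its own (any bay of its tray), cases, capsule and tub upright, the brush lying lengthwise along its bay, and the charger, drying jar and ring bowl are left alone.

Things in the scene. Friction and masses are not known exactly. Their poses are not given: they have to be found in the camera images.
- tray_blue: frosted glass tray, blue rim (left-ear kit), FIXED, empty at start. 110 mm along its x, 177 mm along its y; origin at centre of underside, z up. Floor 4 mm thick; rim 10 mm and two dividers (along x) 8 mm high above the table. Three bays, each 55 mm wide (y), 102 mm long (x), centred at y = -58, 0, +58 mm, x = 0. Fingertips kept 11 mm above the table clear rim and dividers
- tray_red: frosted glass tray, red rim (right-ear kit), FIXED, empty at start. 110 mm along its x, 177 mm along its y; origin at centre of underside, z up. Floor 4 mm thick; rim 10 mm and two dividers (along x) 8 mm high above the table. Three bays, each 55 mm wide (y), 102 mm long (x), centred at y = -58, 0, +58 mm, x = 0. Fingertips kept 11 mm above the table clear rim and dividers
- blue_case_mid (a point): small upright blue plastic filter case with a white seam and white patch on top, 40 mm (its x) by 24 mm (its y) by 40 mm high, about 40 g, standing on the table; this point is its centre, 20 mm above its underside; z up
- red_case_mid (a point): small upright red plastic filter case with a white seam and white patch on top, 40 mm (its x) by 24 mm (its y) by 40 mm high, about 40 g, standing on the table; this point is its centre, 20 mm above its underside; z up
- capsule_mid (a point): beige upright drying capsule, a plain cylinder 34 mm in diameter and 38 mm high with small dark holes in its top, about 35 g; this point is its centre, 19 mm above its underside; z up
- tub_mid (a point): amber (orange) upright cylindrical tub, 36 mm in diameter and 30 mm high, with a narrower white cap (29 mm in diameter, 8 mm) on top, 38 mm high in all, about 35 g; this point is its centre, 19 mm above its underside; z up
- brush_mid (a point): short cleaning brush lying on the table: black handle and cream bristle block in one straight bar, 70 mm long (its x; bristles at +x, the last 18 mm), handle 16 mm wide (its y) and 18 mm high, about 30 g, rigid; this point is its centre (on the handle), 9 mm above its underside; z up
- charger: bystander: matte black charger, FIXED, 70 mm (its x) by 100 mm (its y), base 34 mm high, domed lid standing open at its +x side, reaching 85 mm beyond the origin and up to 120 mm high; origin at the centre of its underside
- jar: bystander: loose beige drying jar with a ribbed twist cap, 60 mm in diameter, 62 mm high; origin at the centre of its underside
- bowl: bystander: loose pale green ceramic ring bowl with a brass ring fixed inside, 84 mm in diameter at the rim, 30 mm high; origin at the centre of its underside

How it is judged (in metres and radians):
On the way, in this order (a step that is already met when the one before it is completed fails the run):
1. the left-ear kit is complete in the blue-rimmed tray while neither the red case nor the amber tub is in the red-rimmed tray yet (x of blue_case_mid in the frame of tray_blue between -0.036 and 0.036 m and z of blue_case_mid in the frame of tray_blue between 0.018 and 0.0275 m and angle between each of blue_case_mid, capsule_mid's own z axis and vertical below 0.12 rad and x of capsule_mid in the frame of tray_blue between -0.036 and 0.036 m and z of capsule_mid in the frame of tray_blue between 0.018 and 0.0275 m and x of brush_mid in the frame of tray_blue between -0.036 and 0.036 m and z of brush_mid in the frame of tray_blue between 0.008 and 0.0165 m and angle between the x axis of brush_mid and the x axis of tray_blue, either way round below 0.45 rad and ((y of blue_case_mid in the frame of tray_blue between -0.076 and -0.04 m and y of capsule_mid in the frame of tray_blue between -0.018 and 0.018 m and y of brush_mid in the frame of tray_blue between 0.04 and 0.076 m) or (y of blue_case_mid in the frame of tray_blue between -0.076 and -0.04 m and y of capsule_mid in the frame of tray_blue between 0.04 and 0.076 m and y of brush_mid in the frame of tray_blue between -0.018 and 0.018 m) or (y of blue_case_mid in the frame of tray_blue between -0.018 and 0.018 m and y of capsule_mid in the frame of tray_blue between -0.076 and -0.04 m and y of brush_mid in the frame of tray_blue between 0.04 and 0.076 m) or (y of blue_case_mid in the frame of tray_blue between -0.018 and 0.018 m and y of capsule_mid in the frame of tray_blue between 0.04 and 0.076 m and y of brush_mid in the frame of tray_blue between -0.076 and -0.04 m) or (y of blue_case_mid in the frame of tray_blue between 0.04 and 0.076 m and y of capsule_mid in the frame of tray_blue between -0.076 and -0.04 m and y of brush_mid in the frame of tray_blue between -0.018 and 0.018 m) or (y of blue_case_mid in the frame of tray_blue between 0.04 and 0.076 m and y of capsule_mid in the frame of tray_blue between -0.018 and 0.018 m and y of brush_mid in the frame of tray_blue between -0.076 and -0.04 m)) and horizontal distance between each of red_case_mid, tub_mid and tray_red above 0.11 m), for 0.2 s.
2. the right-ear kit is complete in the red-rimmed tray (x of red_case_mid in the frame of tray_red between -0.036 and 0.036 m and z of red_case_mid in the frame of tray_red between 0.018 and 0.0275 m and angle between each of red_case_mid, tub_mid's own z axis and vertical below 0.12 rad and x of tub_mid in the frame of tray_red between -0.036 and 0.036 m and z of tub_mid in the frame of tray_red between 0.018 and 0.0275 m and ((y of red_case_mid in the frame of tray_red between -0.076 and -0.04 m and y of tub_mid in the frame of tray_red between -0.018 and 0.018 m) or (y of red_case_mid in the frame of tray_red between -0.076 and -0.04 m and y of tub_mid in the frame of tray_red between 0.04 and 0.076 m) or (y of red_case_mid in the frame of tray_red between -0.018 and 0.018 m and y of tub_mid in the frame of tray_red between -0.076 and -0.04 m) or (y of red_case_mid in the frame of tray_red between -0.018 and 0.018 m and y of tub_mid in the frame of tray_red between 0.04 and 0.076 m) or (y of red_case_mid in the frame of tray_red between 0.04 and 0.076 m and y of tub_mid in the frame of tray_red between -0.076 and -0.04 m) or (y of red_case_mid in the frame of tray_red between 0.04 and 0.076 m and y of tub_mid in the frame of tray_red between -0.018 and 0.018 m))), for 0.2 s.
At the end, for the whole second after the job is handed in: Each thing on the floor of its own bay of its own tray: centre within 18 mm of the bay's centre line and 36 mm of its middle; cases, capsule and tub upright within 0.12 rad; brush flat, within 0.45 rad of the bay's direction; all released and still for a second (all of step 2 and x of blue_case_mid in the frame of tray_blue between -0.036 and 0.036 m and z of blue_case_mid in the frame of tray_blue between 0.018 and 0.0275 m and angle between each of blue_case_mid, capsule_mid's own z axis and vertical below 0.12 rad and x of capsule_mid in the frame of tray_blue between -0.036 and 0.036 m and z of capsule_mid in the frame of tray_blue between 0.018 and 0.0275 m and x of brush_mid in the frame of tray_blue between -0.036 and 0.036 m and z of brush_mid in the frame of tray_blue between 0.008 and 0.0165 m and angle between the x axis of brush_mid and the x axis of tray_blue, either way round below 0.45 rad and ((y of blue_case_mid in the frame of tray_blue between -0.076 and -0.04 m and y of capsule_mid in the frame of tray_blue between -0.018 and 0.018 m and y of brush_mid in the frame of tray_blue between 0.04 and 0.076 m) or (y of blue_case_mid in the frame of tray_blue between -0.076 and -0.04 m and y of capsule_mid in the frame of tray_blue between 0.04 and 0.076 m and y of brush_mid in the frame of tray_blue between -0.018 and 0.018 m) or (y of blue_case_mid in the frame of tray_blue between -0.018 and 0.018 m and y of capsule_mid in the frame of tray_blue between -0.076 and -0.04 m and y of brush_mid in the frame of tray_blue between 0.04 and 0.076 m) or (y of blue_case_mid in the frame of tray_blue between -0.018 and 0.018 m and y of capsule_mid in the frame of tray_blue between 0.04 and 0.076 m and y of brush_mid in the frame of tray_blue between -0.076 and -0.04 m) or (y of blue_case_mid in the frame of tray_blue between 0.04 and 0.076 m and y of capsule_mid in the frame of tray_blue between -0.076 and -0.04 m and y of brush_mid in the frame of tray_blue between -0.018 and 0.018 m) or (y of blue_case_mid in the frame of tray_blue between 0.04 and 0.076 m and y of capsule_mid in the frame of tray_blue between -0.018 and 0.018 m and y of brush_mid in the frame of tray_blue between -0.076 and -0.04 m))); the robot touches nothing.
It fails at once if the drying jar is shifted by more than 25 mm or tipped (distance of jar from where it was at the start of the episode above 0.025 m or angle between jar's own z axis and vertical above 0.4 rad).
It fails at once if the ring bowl is shifted by more than 25 mm or tipped (distance of bowl from where it was at the start of the episode above 0.025 m or angle between bowl's own z axis and vertical above 0.4 rad).
It fails at once if the robot pushes hard on the charger (contact force between the arm and charger above 5 N).
It fails at once if the fingers push hard on the charger (contact force between the fingers and charger above 5 N).
It also fails if it takes over 109 s, if anything falls off the work surface, if the arm or the gripper's body presses on something with over 40 N, if the wrist force passes 120 N, or if a joint passes its speed limit or range.

ROBOT

A 6-joint arm with a two-finger parallel gripper is mounted at the origin on the work surface. World frame = base frame: x ahead of the robot, y to its left, z up, the work surface at z = 0. Lengths are in mm, angles in rad, forces in N, time in s.
With the tool pointing down it reaches from about 225 to 875 mm from the base axis. Payload 3.4 kg.
Tool frame: the origin (TCP) lies between the finger pads; the fingertips stand 8 mm ahead of it and the grasp point (between the pads) lies 11 mm behind it; y points along the fingers, z is the direction in which the jaws open and shut, and the axes are right-handed (so a half turn about y gives the same grasp; the last joint's range is limited). The gripper opens to 85 mm and grips with 20 to 120 N. Pads are 22 mm wide; open, the fingers measure 114 mm over their backs; the gripper's body (76 mm by 85 mm) begins 54 mm behind the grasp point. The pads swing forward as they close: fully open they stand 13 mm farther back than shut.
Start: joints at [-1.352, 0.276, 1.505, -0, 1.361, -0.121], TCP at [191.647, -542.156, 239.328] pointing down, gripper open.
Joint ranges: [-2.89, 2.89], [-0.75, 2.08], [0.22, 2.7], [-1.18, 4.32], [0.11, 2.71], [-2.7, 2.7]. Speed limits (rad/s): [2.57, 2.57, 3.14, 3.14, 3.14, 3.14].

INTERFACE

Orientations are given as a unit quaternion [x, y, z, w].
In Python, from plant import get_state, capture, camera_info, arm gives the robot as it stands.
- The arm moves only by the tool step_arm, never from a script. Its argument "plan" is a list that holds one entry, the list of rows, each a list of 6 numbers: the shift along the tool's x, y, z in cm, then the turn, a rotation vector about the tool's x, y, z in rad. In form: [[[dx, dy, dz, rx, ry, rz], ...]]. A call has 1 to 20 rows; each row is the pose to reach, as a shift and turn from the pose commanded when the call began, along the tool's axes at that moment; what a row does not reach only later rows make up. A row lasts 1/12 s, in which the tool goes at most 41.7 mm and 7.16 degrees, less where a joint would pass 70% of its speed; a pose out of reach is approached as far as the arm can. A call with a gripper value outside its range is refused whole. "gripper" is the gripper command: -1 is shut, 1 is fully open, values between are in proportion, set as the call begins (left out, the last holds). The fingers move at their own pace and stop on an object; the grip force is fixed at half the most. Time passes only in rows, so rows that repeat a pose let the fingers close. It gives the time, the measured TCP pose, the force and the opening at its end, in the units of the state.
- get_state(): the state, without advancing time (a new reading comes with each control period).
- capture(name): name is "scene" or "top" or "wrist"; returns the picture (384x512x3 uint8, red, green, blue); there is no depth.
- camera_info(name): a dict with "intrinsics" (3x3 intrinsics, pixels), "R" (3x3) and "t" (3): a world point X has camera coordinates R X + t. Camera axes: x right, y down, z forward; pixel columns grow to the right and rows downward; lengths in mm; the calibration is good to about 2 mm. A picture is of the moment at which its call begins: read the wrist's pose just before it. camera_info takes no time and is no camera call; for the wrist camera it gives the pose at the moment of the call.
- arm.hand_in(): hands the job in, once; it reports no verdict.
The state is a dict: "time_s": time; "q": joint angles; "qd": joint speeds; "joint_torque": joint torques, N m; "position": TCP position; "orientation": TCP orientation; "contact_force": force on the tool from outside, world axes, zero at the start; "moment": the same for the moment, N m; "gripper_width": finger opening in mm.
Only numpy, scipy, OpenCV 4.12 (cv2) and the standard library are available. Lean on these libraries where they do the work, as an engineer would, in place of code of your own. Each camera call takes 0.05 s, during which the arm holds its last target. There are 200 camera calls.

## Working session

There is one attempt and no reset: what is moved stays moved. The work goes in short steps, Python scripts to look and compute and a tool call to move; the robot and the scene stay as the last step left them, time stands still between calls to the robot, and variables do not carry over. Pictures are saved under pics/ and viewed, about 12 in all and at most 16, crops included, and the job is handed in when it is done.

Besides the shell and the picture viewer there is one more tool, called after "Request:" as name(argument=value, ...), one argument or row to a line, values as JSON. step_arm: Moves the arm, as the interface text tells. Its arguments: {"type":"object","properties":{"plan":{"type":"array"},"gripper":{"type":"number"}},"required":["plan"]}

```bash
mkdir -p pics; ls; python3 - <<'E'
from plant import *
import cv2,numpy as np
s=get_state();print(s)
for n in("scene","top"):
    im=capture(n);cv2.imwrite(f"pics/{n}0.png",cv2.cvtColor(im,cv2.COLOR_RGB2BGR))
    c=camera_info(n);print(n,c)
E
```

```text
pics
{'time_s': 0.0, 'q': array([-1.35200208e+00,  2.76568987e-01,  1.50612815e+00,  1.59861273e-05,
        1.36070289e+00, -1.21005141e-01]), 'qd': array([-6.09485683e-04,  3.33235241e-04,  3.95979029e-06,  1.69826942e-04,
       -5.20119701e-04, -2.82760442e-04]), 'joint_torque': array([ 8.46059702e-04, -4.16776586e+01, -2.45807040e+01, -4.55992074e-05,
        1.09524993e-02, -2.95924437e-06]), 'position': array([ 191.53122707, -541.61725278,  238.45651927]), 'orientation': array([-0.11958457,  0.69756409, -0.69628708,  0.11953315]), 'contact_force': array([ 0.04930569,  0.34228324, -0.0045516 ]), 'moment': array([ 0.00532844, -0.00942891,  0.02266491]), 'gripper_width': 85.88062437840844}
scene {'intrinsics': array([[372.65113719,   0.        , 259.16898539],
       [  0.        , 372.65113719, 194.26048575],
       [  0.        ,   0.        ,   1.        ]]), 'R': array([[ 0.88534772,  0.46480125,  0.01091829],
       [ 0.37376485, -0.69758332, -0.61129154],
       [-0.27651266,  0.54528645, -0.79133017]]), 't': array([-525.4877675 , -195.03059785, 1351.36549394])}
top {'intrinsics': array([[376.95051552,   0.        , 259.14401316],
       [  0.        , 376.95051552, 191.82443184],
       [  0.        ,   0.        ,   1.        ]]), 'R': array([[-0.00374653, -0.99983507,  0.01777047],
       [-0.99797639,  0.00261038, -0.06353193],
       [ 0.06347506, -0.01797253, -0.99782158]]), 't': array([ -16.2329152 ,  585.84043918, 1245.0900502 ])}
```

View pics/top0.png

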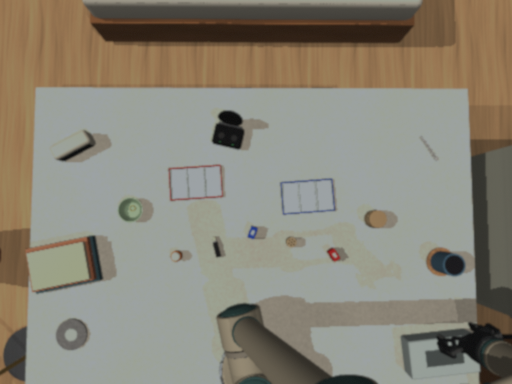

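View pics/scene0.png

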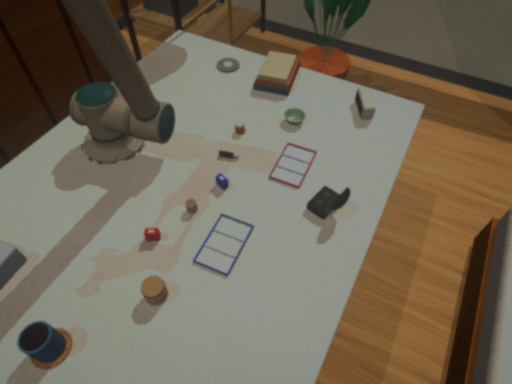

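The top view shows the red tray at about (197,182), the blue tray (308,196), blue case (253,232), capsule (292,241), red case (334,254), tub (177,256) and brush (217,247). The scene view agrees.

```bash
cat > h.py <<'E'
from plant import *
import cv2,numpy as np
from scipy.spatial.transform import Rotation as Ro
def ray(c,uv,z):
    uv=np.atleast_2d(np.asarray(uv,float)); K=c["intrinsics"];R=c["R"];t=c["t"]
    d=np.c_[(uv[:,0]-K[0,2])/K[0,0],(uv[:,1]-K[1,2])/K[1,1],np.ones(len(uv))]@R
    o=-R.T@t
    return (o+d*((z-o[2])/d[:,2])[:,None])[:,:2]
def shot(n,name):
    c=camera_info(n);im=capture(n);cv2.imwrite(f"pics/{name}.png",cv2.cvtColor(im,cv2.COLOR_RGB2BGR));return c,im
def rel(x,y,z,yaw=None):
    """shift (cm) in tool axes to reach world TCP xyz; yaw = world angle of jaw (tool z) direction"""
    s=get_state();R=Ro.from_quat(s["orientation"]);d=R.inv().apply(np.array([x,y,z])-s["position"])/10
    zz=R.as_matrix()[:,2];a=np.arctan2(zz[1],zz[0]);r=0
    if yaw is not None: r=-((yaw-a+np.pi/2)%np.pi-np.pi/2)   # tool y points down
    print("shift cm",d.round(2),"ry",round(float(r),3),"jaw yaw",round(float(a),3),"q6",s["q"][5].round(2),"t",s["time_s"])
E
python3 - <<'E'
from h import *
c=camera_info("top")
for n,uv,z in [("redtray",(197,182),8),("bluetray",(308,196),8),("bluecase",(253,232),20),("capsule",(292,241),19),("redcase",(334,254),20),("tub",(177,256),19),("brush",(217,247),9),("charger",(229,135),17),("bowl",(131,209),15),("jar",(376,219),31)]:
    print(n,ray(c,uv,z).round(0))
s=get_state();print(Ro.from_quat(s["orientation"]).as_matrix().round(3))
c=camera_info("wrist");print(c["intrinsics"].round(0),"cam pos",-c["R"].T@c["t"],"\n",c["R"].round(3))
E
```

```text
redtray [[620. 191.]]
bluetray [[ 572. -184.]]
bluecase [[452.   3.]]
capsule [[ 421. -127.]]
redcase [[ 378. -266.]]
tub [[374. 254.]]
brush [[402. 123.]]
charger [[779.  83.]]
bowl [[530. 409.]]
jar [[ 493. -406.]]
[[-0.943 -0.     0.333]
 [-0.333  0.002 -0.943]
 [-0.    -1.    -0.002]]
[[279.   0. 255.]
 [  0. 279. 189.]
 [  0.   0.   1.]] cam pos [ 267.95317923 -515.51703756  372.56092603] 
 [[ 0.334 -0.943 -0.002]
 [-0.896 -0.318  0.311]
 [-0.293 -0.102 -0.95 ]]
```

```bash
python3 -c "
from h import *
rel(450,-130,240,-np.pi/2)"
```

```text
shift cm [-38.09  -0.09 -30.2 ] ry 0.34 jaw yaw -1.231 q6 -0.12 t 0.1
```

Request:
step_arm(
  plan=[
    [[-38.1, -0.1, -30.2, 0, 0.34, 0], [-38.1, -0.1, -30.2, 0, 0.34, 0], [-38.1, -0.1, -30.2, 0, 0.34, 0], [-38.1, -0.1, -30.2, 0, 0.34, 0], [-38.1, -0.1, -30.2, 0, 0.34, 0], [-38.1, -0.1, -30.2, 0, 0.34, 0], [-38.1, -0.1, -30.2, 0, 0.34, 0], [-38.1, -0.1, -30.2, 0, 0.34, 0], [-38.1, -0.1, -30.2, 0, 0.34, 0], [-38.1, -0.1, -30.2, 0, 0.34, 0], [-38.1, -0.1, -30.2, 0, 0.34, 0], [-38.1, -0.1, -30.2, 0, 0.34, 0], [-38.1, -0.1, -30.2, 0, 0.34, 0], [-38.1, -0.1, -30.2, 0, 0.34, 0], [-38.1, -0.1, -30.2, 0, 0.34, 0], [-38.1, -0.1, -30.2, 0, 0.34, 0]],
  ],
)

```text
time_s: 1.43
position: [449.6, -131.3, 240.1]
orientation: [-0.0, -0.707, 0.707, 0.001]
contact_force: [0.2, -0.3, 0.3]
gripper_width: 85.6
```

```bash
python3 -c "
from h import *
shot('wrist','w1')
c=camera_info('wrist');np.savez('w1c',**c)
rel(450,130,240,-np.pi/2)"
```

```text
shift cm [ 1.000e-02  1.000e-02 -2.615e+01] ry -0.002 jaw yaw -1.573 q6 1.14 t 1.4833
```

View pics/w1.png

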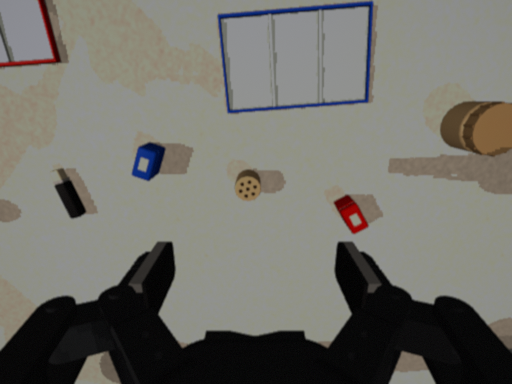

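This wrist view shows the blue tray (corners ~220,15 / 372,3 / 370,101 / 229,111), blue case (148,161), capsule (248,184), red case (351,213), brush (69,194) and jar (480,127).

Request:
step_arm(
  plan=[
    [[0, 0, -26.2, 0, 0, 0], [0, 0, -26.2, 0, 0, 0], [0, 0, -26.2, 0, 0, 0], [0, 0, -26.2, 0, 0, 0], [0, 0, -26.2, 0, 0, 0], [0, 0, -26.2, 0, 0, 0], [0, 0, -26.2, 0, 0, 0], [0, 0, -26.2, 0, 0, 0], [0, 0, -26.2, 0, 0, 0]],
  ],
)

```text
time_s: 2.23
position: [450.3, 130.9, 240.2]
orientation: [0.0, -0.707, 0.707, -0.0]
contact_force: [1.0, -0.7, 0.8]
gripper_width: 85.5
```

```bash
python3 -c "
from h import *
shot('wrist','w2')
c=camera_info('wrist');np.savez('w2c',**c)"
```

```text
(no output)
```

View pics/w2.png

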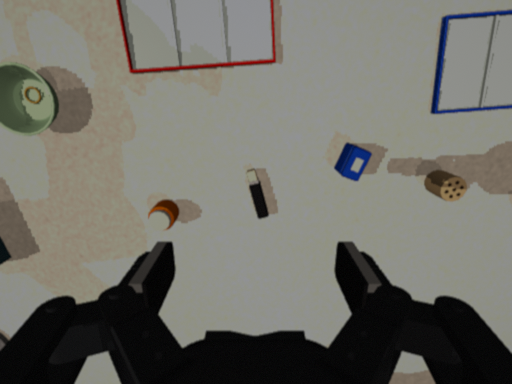

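The second wrist view shows the red tray's near edge from (131,73) to (276,63), tub (164,213), brush (257,193) and bowl (26,99).

```bash
cat > m.py <<'E'
from h import *
def blob(m,lo=60):
    n,l,st,ce=cv2.connectedComponentsWithStats(m.astype(np.uint8))
    return sorted([(st[i,4],ce[i],l==i) for i in range(1,n) if st[i,4]>lo],key=lambda b:-b[0])
def tray(c,m):
    p=ray(c,np.argwhere(m)[:,::-1],10).astype(np.float32)
    (x,y),wh,a=cv2.minAreaRect(p);return np.round([x,y,*wh,a],1)
def long_axis(p):
    u,s,v=np.linalg.svd(p-p.mean(0),full_matrices=False);return round(float(np.degrees(np.arctan2(v[0,1],v[0,0]))),1)
E
python3 - <<'E'
from m import *
for w in("w1","w2"):
    c=np.load(w+"c.npz");im=cv2.imread(f"pics/{w}.png");hsv=cv2.cvtColor(im,cv2.COLOR_BGR2HSV);H,S,V=[hsv[...,i].astype(int) for i in range(3)]
    roi=np.zeros(H.shape,bool);roi[:236]=1
    print(w)
    for n,m in [("blue",(abs(H-115)<12)&(S>150)),("red",((H<4)|(H>174))&(S>160)),("amber",(H>5)&(H<14)&(S>180)),("tan",(H>12)&(H<25)&(S>75)),("black",(V<40))]:
        for a,ce,b in blob(m&roi)[:4]:
            pts=np.argwhere(b)[:,::-1]
            r=cv2.boundingRect(pts.astype(np.int32))
            print(n,a,ce.round(1),r,"z19",ray(c,ce,19)[0].round(1),"z9",ray(c,ce,9)[0].round(1),"ang",long_axis(ray(c,pts,9)),"tray",tray(c,b) if r[2]>50 else "")
            if n in("blue","red") and r[2]<50:
                f=cv2.convexHull(pts.astype(np.int32));k=np.zeros(H.shape,np.uint8);cv2.fillConvexPoly(k,f,1)
                for A,C,B in blob((k>0)&(S<110)&(V>90),15)[:2]:
                    p=ray(c,np.argwhere(B)[:,::-1],40);print("   patch",A,C.round(1),"z40",p.mean(0).round(1),"rect",np.round(sum([list(np.atleast_1d(q)) for q in cv2.minAreaRect(p.astype(np.float32))],[]),1))
E
python3 -c "
import cv2,numpy as np
a=cv2.imread('pics/w1.png');b=cv2.imread('pics/w2.png')
f=lambda i,x,y:cv2.resize(i[y-30:y+30,x-35:x+35],None,fx=5,fy=5,interpolation=cv2.INTER_CUBIC)
cv2.imwrite('pics/crop.png',np.vstack([np.hstack([f(a,148,161),f(a,351,213)]),np.hstack([f(b,257,193),f(b,164,213)])]))"
```

```text
w1
blue 1104 [303.1  45.7] (218, 2, 155, 110) z19 [ 586.7 -187.6] z9 [ 588.2 -189.2] ang 91.5 tray [ 572.9 -181.2  107.7  174.7    4.2]
blue 664 [148.8 160.2] (133, 144, 31, 36) z19 [453.3   5. ] z9 [451.1   8.9] ang 149.1 tray 
   patch 123 [142.9 164.2] z40 [452.9   4.8] rect [452.8   4.9  11.   17.2  68.2]
red 548 [350.1 212.7] (335, 196, 33, 37) z19 [ 379.4 -263.3] z9 [ 375.1 -267. ] ang -145.2 tray 
   patch 89 [355.1 219.5] z40 [ 378.7 -263. ] rect [ 378.8 -263.2   15.8   10.2   29.9]
red 508 [41.1 41.6] (0, 0, 60, 67) z19 [591.2 111.4] z9 [592.9 118.3] ang 139.0 tray [600.6 138.9  63.7  73.1   4.1]
tan 3264 [479.2 127.2] (441, 102, 71, 55) z19 [ 494.7 -412.2] z9 [ 493.7 -420.1] ang -105.5 tray [ 490.5 -418.5   98.3   68.1   89.9]
tan 635 [247.7 184.9] (235, 170, 26, 31) z19 [ 419.6 -122.7] z9 [ 416.5 -122.4] ang 173.6 tray 
black 567 [ 70.4 198.6] (56, 180, 29, 37) z19 [400.5 117.4] z9 [396.9 124.5] ang -167.6 tray 
w2
blue 803 [454.6  60.4] (432, 11, 80, 102) z19 [ 572.1 -103.2] z9 [ 573.2 -109.7] ang -171.8 tray [ 569.6 -138.4  107.6   98.9    4.3]
blue 662 [351.4 160.7] (335, 144, 36, 36) z19 [453.2   4.2] z9 [451.    0.7] ang 165.6 tray 
   patch 127 [356.6 164.5] z40 [453.    4.7] rect [453.1   4.9  10.9  17.5  69.7]
red 721 [192.2  51.8] (117, 0, 158, 73) z19 [581.2 201.5] z9 [582.6 203.5] ang -90.5 tray [603.  195.1  75.7 175.1   3.7]
amber 257 [168.  209.2] (150, 201, 28, 25) z19 [385.7 248.2] z9 [381.6 251.6] ang -131.3 tray 
tan 931 [445.4 184.9] (425, 170, 42, 31) z19 [ 420.2 -124.8] z9 [ 417.1 -132. ] ang -113.6 tray 
tan 108 [32.1 94.4] (24, 86, 17, 18) z19 [534.7 397.3] z9 [534.8 404.9] ang -96.6 tray 
tan 83 [161.6 209.7] (148, 206, 26, 14) z19 [384.9 257.1] z9 [380.8 260.7] ang -104.9 tray 
black 337 [258.7 200.2] (250, 183, 18, 35) z19 [398.7 124. ] z9 [395.  123.9] ang -165.6 tray
```

View pics/crop.png

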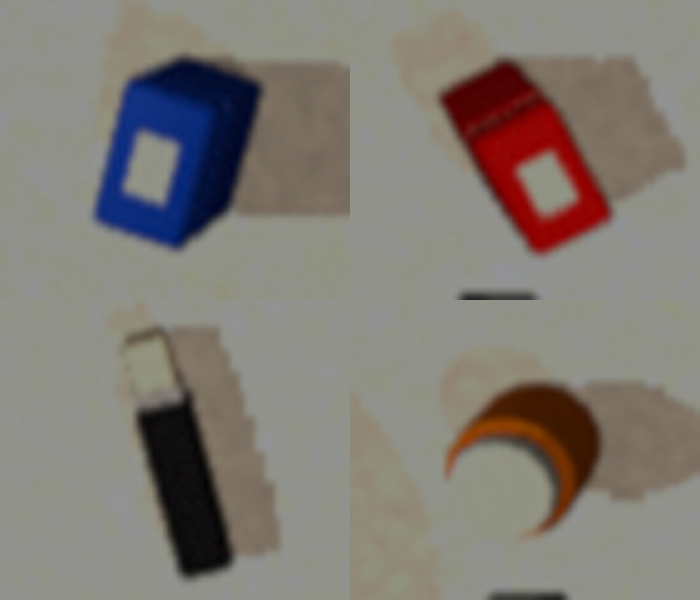

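Crops: blue case's long axis is about -21°, red case's about +30°, brush about +14° with the bristles toward +x, and the tub's cap is at about (159,221). I'll start with the brush.

Request:
step_arm(
  plan=[
    [[4.7, 4, 0.5, 0, -0.12, 0], [4.7, 8, 0.5, 0, -0.25, 0], [4.7, 12, 0.5, 0, -0.25, 0], [4.7, 16, 0.5, 0, -0.25, 0], [4.7, 18.5, 0.5, 0, -0.25, 0], [4.7, 20.5, 0.5, 0, -0.25, 0], [4.7, 22, 0.5, 0, -0.25, 0], [4.7, 22.7, 0.5, 0, -0.25, 0], [4.7, 22.7, 0.5, 0, -0.25, 0], [4.7, 22.7, 0.5, 0, -0.25, 0]],
  ],
  gripper=0.2,
)

```text
time_s: 3.12
position: [403.9, 125.6, 13.6]
orientation: [0.087, -0.702, 0.702, -0.088]
contact_force: [0.4, -0.5, -0.3]
gripper_width: 51.0
```

Request:
step_arm(
  plan=[
    [[0, 0, 0, 0, 0, 0], [0, 0, 0, 0, 0, 0], [0, 0, 0, 0, 0, 0], [0, 0, 0, 0, 0, 0], [0, 0, 0, 0, 0, 0], [0, 0, 0, 0, 0, 0], [0, 0, 0, 0, 0, 0], [0, -1, 0, 0, 0, 0], [0, -4, 0, 0, 0, 0], [0, -7, 0, 0, 0, 0], [0, -9, 0, 0, 0, 0], [0, -9, 0, 0, 0, 0]],
  ],
  gripper=-1,
)

```text
time_s: 4.12
position: [406.5, 127.2, 107.6]
orientation: [-0.085, 0.702, -0.702, 0.092]
contact_force: [0.2, 1.4, -0.3]
gripper_width: 14.3
```

```bash
python3 -c "
from h import *
c=np.load('w2c.npz');print('tub',ray(c,(159,221),38))
rel(573,-181,18,np.radians(94.2))"
```

```text
tub [[376.7073732  255.42457307]]
shift cm [-8.4   9.09 33.97] ry 0.177 jaw yaw -1.32 q6 1.46 t 4.1167
```

```bash
python3 -c "
from h import *
shot('wrist','w3')
s=get_state();print(s['position'],s['qd'].round(3),s['gripper_width'],s['contact_force'])
rel(573,-181,18,np.radians(94.2))"
```

```text
[405.13370885 126.96642743 105.64966481] [-0.001  0.041  0.056  0.002 -0.016 -0.001] 14.267312299115297 [-0.16882112 -0.4893674  -0.31755297]
shift cm [-8.58  8.85 33.99] ry 0.177 jaw yaw -1.321 q6 1.46 t 4.1667
```

View pics/w3.png

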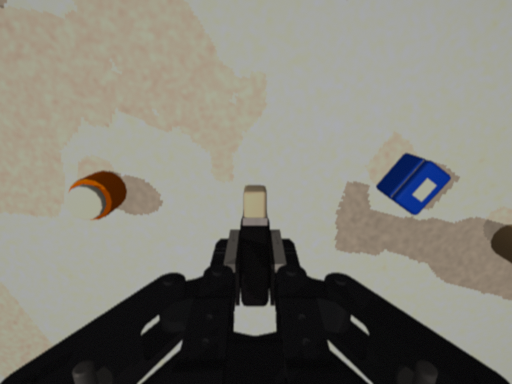

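The brush is held straight between the pads (255,240), bristles forward.

Request:
step_arm(
  plan=[
    [[-8.6, 0, 34, 0, 0.177, 0], [-8.6, 0, 34, 0, 0.177, 0], [-8.6, 0, 34, 0, 0.177, 0], [-8.6, 0, 34, 0, 0.177, 0], [-8.6, 0, 34, 0, 0.177, 0], [-8.6, 0, 34, 0, 0.177, 0], [-8.6, 0, 34, 0, 0.177, 0], [-8.6, 0, 34, 0, 0.177, 0], [-8.6, 0, 34, 0, 0.177, 0], [-8.6, 0, 34, 0, 0.177, 0], [-8.6, 0, 34, 0, 0.177, 0], [-8.6, 0, 34, 0, 0.177, 0], [-8.6, 3, 34, 0, 0.177, 0], [-8.6, 5.5, 34, 0, 0.177, 0], [-8.6, 7.2, 34, 0, 0.177, 0], [-8.6, 8, 34, 0, 0.177, 0], [-8.6, 8.5, 34, 0, 0.177, 0], [-8.6, 8.5, 34, 0, 0.177, 0], [-8.6, 8.5, 34, 0, 0.177, 0]],
  ],
)

```text
time_s: 5.75
position: [570.8, -180.8, 19.3]
orientation: [0.026, -0.706, 0.707, -0.027]
contact_force: [0.2, -0.4, 0.3]
gripper_width: 14.1
```

Request:
step_arm(
  plan=[
    [[0, 0.1, 0, 0, 0, 0], [0, 0.1, 0, 0, 0, 0], [0, 0.1, 0, 0, 0, 0], [0, 0.1, 0, 0, 0, 0], [0, 0, 0, 0, 0, 0], [0, -1, 0, 0, 0, 0], [0, -3, 0, 0, 0, 0], [0, -6, 0, 0, 0, 0], [0, -8.5, 0, 0, 0, 0], [0, -8.5, 0, 0, 0, 0], [0, -8.5, 0, 0, 0, 0], [0, -8.5, 0, 0, 0, 0]],
  ],
  gripper=-0.3,
)

```text
time_s: 6.75
position: [570.2, -181.5, 103.4]
orientation: [-0.026, 0.707, -0.707, 0.026]
contact_force: [-0.7, 0.2, 0.7]
gripper_width: 30.0
```

```bash
python3 -c "
from h import *
rel(453,4.8,17,np.radians(69))
shot('wrist','w4')"
```

```text
shift cm [ 10.34   8.64 -19.43] ry 0.439 jaw yaw -1.498 q6 1.07 t 6.75
```

View pics/w4.png

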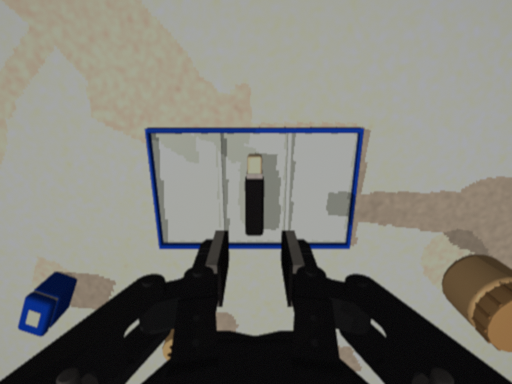

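The brush lies flat and centred in the middle bay of the blue tray, (254,195). Next is the blue case.

Request:
step_arm(
  plan=[
    [[10.3, 0, -19.4, 0, 0.12, 0], [10.3, 0, -19.4, 0, 0.24, 0], [10.3, 0, -19.4, 0, 0.36, 0], [10.3, 0, -19.4, 0, 0.44, 0], [10.3, 0, -19.4, 0, 0.44, 0], [10.3, 0, -19.4, 0, 0.44, 0], [10.3, 0, -19.4, 0, 0.44, 0], [10.3, 0, -19.4, 0, 0.44, 0], [10.3, 3, -19.4, 0, 0.44, 0], [10.3, 5.5, -19.4, 0, 0.44, 0], [10.3, 7.5, -19.4, 0, 0.44, 0], [10.3, 8.6, -19.4, 0, 0.44, 0], [10.3, 8.6, -19.4, 0, 0.44, 0], [10.3, 8.6, -19.4, 0, 0.44, 0]],
  ],
  gripper=0.5,
)

```text
time_s: 7.97
position: [454.6, 3.2, 16.5]
orientation: [-0.129, -0.695, 0.695, 0.13]
contact_force: [0.8, 0.2, -0.1]
gripper_width: 64.4
```

Request:
step_arm(
  plan=[
    [[0, 0, 0, 0, 0, 0], [0, 0, 0, 0, 0, 0], [0, 0, 0, 0, 0, 0], [0, 0, 0, 0, 0, 0], [0, 0, 0, 0, 0, 0], [0, 0, 0, 0, 0, 0], [0, 0, 0, 0, 0, 0], [0, -1, 0, 0, 0, 0], [0, -4, 0, 0, 0, 0], [0, -7, 0, 0, 0, 0], [0, -8.6, 0, 0, 0, 0], [0, -8.6, 0, 0, 0, 0], [0, -8.6, 0, 0, 0, 0], [0, -8.6, 0, 0, 0, 0]],
  ],
  gripper=-1,
)

```text
time_s: 9.13
position: [452.7, 4.6, 102.4]
orientation: [-0.128, -0.695, 0.695, 0.13]
contact_force: [-0.8, -0.9, -0.4]
gripper_width: 23.5
```

```bash
python3 -c "
from h import *
rel(569,-124,22,np.radians(94.2))"
```

```text
shift cm [-15.48   8.02   7.83] ry -0.44 jaw yaw -1.938 q6 1.79 t 9.1333
```

Request:
step_arm(
  plan=[
    [[-15.5, 0, 7.8, 0, -0.12, 0], [-15.5, 0, 7.8, 0, -0.24, 0], [-15.5, 0, 7.8, 0, -0.36, 0], [-15.5, 0, 7.8, 0, -0.44, 0], [-15.5, 0, 7.8, 0, -0.44, 0], [-15.5, 0, 7.8, 0, -0.44, 0], [-15.5, 0, 7.8, 0, -0.44, 0], [-15.5, 0, 7.8, 0, -0.44, 0], [-15.5, 3, 7.8, 0, -0.44, 0], [-15.5, 5.5, 7.8, 0, -0.44, 0], [-15.5, 7.2, 7.8, 0, -0.44, 0], [-15.5, 8.1, 7.8, 0, -0.44, 0], [-15.5, 8.1, 7.8, 0, -0.44, 0], [-15.5, 8.1, 7.8, 0, -0.44, 0], [-15.5, 8.1, 7.8, 0, -0.44, 0]],
  ],
)

```text
time_s: 10.38
position: [570.1, -123.2, 22.8]
orientation: [0.026, -0.707, 0.707, -0.026]
contact_force: [-0.2, 0.1, -0.1]
gripper_width: 23.2
```

Request:
step_arm(
  plan=[
    [[0, 0, 0, 0, 0, 0], [0, 0, 0, 0, 0, 0], [0, 0, 0, 0, 0, 0], [0, 0, 0, 0, 0, 0], [0, 0, 0, 0, 0, 0], [0, -1, 0, 0, 0, 0], [0, -3, 0, 0, 0, 0], [0, -6, 0, 0, 0, 0], [0, -8, 0, 0, 0, 0], [0, -8, 0, 0, 0, 0], [0, -8, 0, 0, 0, 0], [0, -8, 0, 0, 0, 0]],
  ],
  gripper=-0.1,
)

```text
time_s: 11.38
position: [569.9, -123.9, 102.1]
orientation: [-0.026, 0.707, -0.707, 0.025]
contact_force: [-1.0, 0.1, 0.5]
gripper_width: 38.2
```

```bash
python3 -c "
from h import *
rel(420,-123.5,17,np.radians(94.2))
shot('wrist','w5')"
```

```text
shift cm [14.94  8.52 -1.13] ry -0.001 jaw yaw -1.498 q6 1.16 t 11.3833
```

View pics/w5.png

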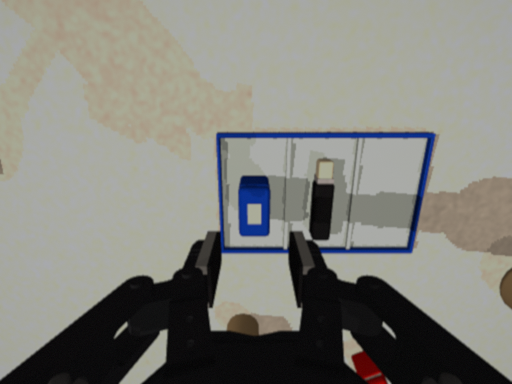

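The blue case stands upright in the left bay (254,205), next to the brush. The capsule is next.

Request:
step_arm(
  plan=[
    [[14.9, 0, -1.1, 0, 0, 0], [14.9, 0, -1.1, 0, 0, 0], [14.9, 0, -1.1, 0, 0, 0], [14.9, 0, -1.1, 0, 0, 0], [14.9, 0, -1.1, 0, 0, 0], [14.9, 0, -1.1, 0, 0, 0], [14.9, 3, -1.1, 0, 0, 0], [14.9, 5.5, -1.1, 0, 0, 0], [14.9, 7.5, -1.1, 0, 0, 0], [14.9, 8.5, -1.1, 0, 0, 0], [14.9, 8.5, -1.1, 0, 0, 0], [14.9, 8.5, -1.1, 0, 0, 0]],
  ],
  gripper=0.6,
)

```text
time_s: 12.43
position: [421.9, -124.1, 16.5]
orientation: [-0.026, 0.707, -0.706, 0.025]
contact_force: [-0.3, -0.2, 1.0]
gripper_width: 68.5
```

Request:
step_arm(
  plan=[
    [[0, 0, 0, 0, 0, 0], [0, 0, 0, 0, 0, 0], [0, 0, 0, 0, 0, 0], [0, 0, 0, 0, 0, 0], [0, 0, 0, 0, 0, 0], [0, 0, 0, 0, 0, 0], [0, 0, 0, 0, 0, 0], [0, -1, 0, 0, 0, 0], [0, -4, 0, 0, 0, 0], [0, -7, 0, 0, 0, 0], [0, -8.6, 0, 0, 0, 0], [0, -8.6, 0, 0, 0, 0], [0, -8.6, 0, 0, 0, 0], [0, -8.6, 0, 0, 0, 0]],
  ],
  gripper=-1,
)

```text
time_s: 13.6
position: [420.2, -123.6, 102.6]
orientation: [-0.026, 0.707, -0.706, 0.025]
contact_force: [-0.6, 0.2, -0.6]
gripper_width: 32.4
```

```bash
python3 -c "
from h import *
rel(577,-239,22,np.radians(94.2))"
```

```text
shift cm [-14.81   8.03  12.66] ry -0.001 jaw yaw -1.498 q6 1.05 t 13.6
```

Request:
step_arm(
  plan=[
    [[-14.8, 0, 12.7, 0, 0, 0], [-14.8, 0, 12.7, 0, 0, 0], [-14.8, 0, 12.7, 0, 0, 0], [-14.8, 0, 12.7, 0, 0, 0], [-14.8, 0, 12.7, 0, 0, 0], [-14.8, 0, 12.7, 0, 0, 0], [-14.8, 0, 12.7, 0, 0, 0], [-14.8, 0, 12.7, 0, 0, 0], [-14.8, 3, 12.7, 0, 0, 0], [-14.8, 5.5, 12.7, 0, 0, 0], [-14.8, 7.2, 12.7, 0, 0, 0], [-14.8, 8.1, 12.7, 0, 0, 0], [-14.8, 8.1, 12.7, 0, 0, 0], [-14.8, 8.1, 12.7, 0, 0, 0], [-14.8, 8.1, 12.7, 0, 0, 0]],
  ],
)

```text
time_s: 14.85
position: [577.2, -239.2, 22.6]
orientation: [-0.026, 0.707, -0.707, 0.026]
contact_force: [0.7, 1.0, -0.2]
gripper_width: 32.3
```

Request:
step_arm(
  plan=[
    [[0, 0, 0, 0, 0, 0], [0, 0, 0, 0, 0, 0], [0, 0, 0, 0, 0, 0], [0, 0, 0, 0, 0, 0], [0, 0, 0, 0, 0, 0], [0, -1, 0, 0, 0, 0], [0, -3, 0, 0, 0, 0], [0, -6, 0, 0, 0, 0], [0, -8, 0, 0, 0, 0], [0, -8, 0, 0, 0, 0], [0, -8, 0, 0, 0, 0], [0, -8, 0, 0, 0, 0]],
  ],
  gripper=0.08,
)

```text
time_s: 15.85
position: [577.4, -239.6, 102.1]
orientation: [-0.026, 0.707, -0.707, 0.025]
contact_force: [-0.1, 0.4, -0.8]
gripper_width: 46.0
```

```bash
python3 -c "
from h import *
rel(378.8,-263.1,17,np.radians(120))
shot('wrist','w6')"
```

```text
shift cm [19.97  8.52  0.91] ry -0.451 jaw yaw -1.498 q6 0.99 t 15.85
```

View pics/w6.png

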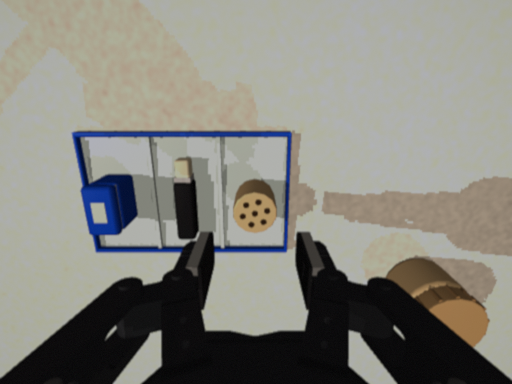

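All three left-kit items stand in separate bays: case (110,205), brush (185,200), capsule (255,208). I'll check this numerically before starting the red kit.

```bash
python3 - <<'E'
from m import *
c=camera_info("wrist");im=cv2.imread("pics/w6.png");hsv=cv2.cvtColor(im,cv2.COLOR_BGR2HSV);H,S,V=[hsv[...,i].astype(int) for i in range(3)]
bl=(abs(H-115)<12)&(S>150);bs=blob(bl)
# outer rim corners by eye, checked against mask
cor=ray(c,[(73,132),(291,132),(288,250),(96,250)],10);ctr=cor.mean(0)
a=np.arctan2(*(cor[0]-cor[3])[::-1]);print("corners",cor.round(0).tolist(),ctr,np.degrees(a))
T=np.array([[np.cos(a),np.sin(a)],[-np.sin(a),np.cos(a)]])
for n,uv,z in [("case patch",(99,214),44),("brush top mid(z22)",(184.5,199),22),("capsule top",(255,211),42)]:
    p=ray(c,uv,z)[0];print(n,p.round(1),"tray",(T@(p-ctr)).round(1))
E
```

```text
corners [[621.0, -91.0], [634.0, -265.0], [527.0, -274.0], [514.0, -99.0]] [ 574.10245581 -182.20900447] 3.88784131933552
case patch [ 567.  -124.5] tray [-3.2 58.1]
brush top mid(z22) [ 575.  -182.7] tray [ 0.9 -0.5]
capsule top [ 577.1 -240.1] tray [ -0.9 -57.9]
```

The blue kit is within about 3 mm of its bay centres. Now the red case.

Request:
step_arm(
  plan=[
    [[20, 0, 0.9, 0, -0.12, 0], [20, 0, 0.9, 0, -0.24, 0], [20, 0, 0.9, 0, -0.36, 0], [20, 0, 0.9, 0, -0.45, 0], [20, 0, 0.9, 0, -0.45, 0], [20, 0, 0.9, 0, -0.45, 0], [20, 0, 0.9, 0, -0.45, 0], [20, 0, 0.9, 0, -0.45, 0], [20, 3, 0.9, 0, -0.45, 0], [20, 5.5, 0.9, 0, -0.45, 0], [20, 7.5, 0.9, 0, -0.45, 0], [20, 8.5, 0.9, 0, -0.45, 0], [20, 8.5, 0.9, 0, -0.45, 0], [20, 8.5, 0.9, 0, -0.45, 0]],
  ],
  gripper=0.5,
)

```text
time_s: 17.07
position: [380.1, -263.2, 16.5]
orientation: [-0.183, 0.683, -0.683, 0.183]
contact_force: [1.1, -0.0, -0.5]
gripper_width: 64.0
```

Request:
step_arm(
  plan=[
    [[0, 0, 0, 0, 0, 0], [0, 0, 0, 0, 0, 0], [0, 0, 0, 0, 0, 0], [0, 0, 0, 0, 0, 0], [0, 0, 0, 0, 0, 0], [0, 0, 0, 0, 0, 0], [0, 0, 0, 0, 0, 0], [0, -1, 0, 0, 0, 0], [0, -4, 0, 0, 0, 0], [0, -7, 0, 0, 0, 0], [0, -10, 0, 0, 0, 0], [0, -12.6, 0, 0, 0, 0], [0, -12.6, 0, 0, 0, 0], [0, -12.6, 0, 0, 0, 0], [0, -12.6, 0, 0, 0, 0]],
  ],
  gripper=-1,
)

```text
time_s: 18.32
position: [378.3, -262.8, 142.7]
orientation: [-0.183, 0.683, -0.683, 0.182]
contact_force: [-0.7, 0.1, -0.8]
gripper_width: 23.3
```

```bash
python3 -c "
from h import *
rel(623.5,137.6,22,np.radians(94))"
```

```text
shift cm [-41.23  12.07 -22.44] ry 0.453 jaw yaw -1.048 q6 0.29 t 18.3167
```

Request:
step_arm(
  plan=[
    [[-43.8, 0, -27.7, 0, 0.453, 0], [-43.8, 0, -27.7, 0, 0.453, 0], [-43.8, 0, -27.7, 0, 0.453, 0], [-43.8, 0, -27.7, 0, 0.453, 0], [-43.8, 0, -27.7, 0, 0.453, 0], [-43.8, 0, -27.7, 0, 0.453, 0], [-43.8, 0, -27.7, 0, 0.453, 0], [-43.8, 0, -27.7, 0, 0.453, 0], [-43.8, 0, -27.7, 0, 0.453, 0], [-43.8, 0, -27.7, 0, 0.453, 0], [-43.8, 0, -27.7, 0, 0.453, 0], [-43.8, 0, -27.7, 0, 0.453, 0], [-43.8, 0, -27.7, 0, 0.453, 0], [-43.8, 0, -27.7, 0, 0.453, 0], [-43.8, 0, -27.7, 0, 0.453, 0], [-43.8, 0, -27.7, 0, 0.453, 0], [-43.8, 0, -27.7, 0, 0.453, 0]],
  ],
)

```text
time_s: 19.73
position: [618.9, 194.0, 141.8]
orientation: [0.026, -0.706, 0.707, -0.023]
contact_force: [-0.1, -0.3, -0.5]
gripper_width: 23.3
```

```bash
python3 - <<'E'
from m import *
c,im=shot('wrist','w7')
rel(619.5,195.5,22,np.radians(94))
hsv=cv2.cvtColor(im,cv2.COLOR_RGB2HSV);H,S,V=[hsv[...,i].astype(int) for i in range(3)]
for a,ce,b in blob(((H<4)|(H>174))&(S>140))[:4]:
    print(a,ce.round(0),cv2.boundingRect(np.argwhere(b)[:,::-1].astype(np.int32)),tray(c,b))
E
```

```text
shift cm [-0.08 12.04 -0.18] ry -0.001 jaw yaw -1.502 q6 1.7 t 19.7833
5872 [253. 231.] (157, 124, 188, 186) [570.1 193.8 211.3 175.4   4. ]
```

View pics/w7.png

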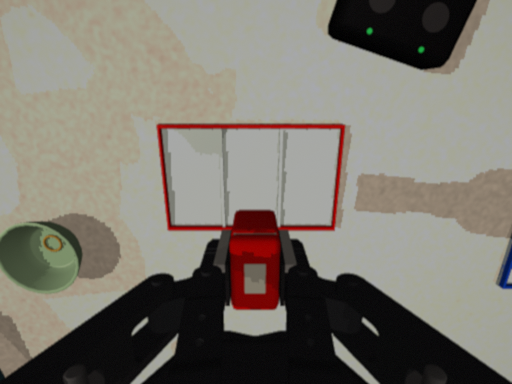

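The red case is held straight (255,260). The red tray's corners are at (157,125), (345,125), (336,229) and (168,229), with the bowl at (40,258) and the charger top right.

```bash
python3 -c "
from h import *
cor=ray(camera_info('wrist'),[(157,125),(345,125),(336,229),(168,229)],10);print(cor.round(0).tolist(),cor.mean(0))"
```

```text
[[669.0, 288.0], [681.0, 113.0], [574.0, 104.0], [562.0, 281.0]] [621.4539373  196.44531453]
```

Request:
step_arm(
  plan=[
    [[-0.1, 4, -0.2, 0, 0, 0], [-0.1, 7, -0.2, 0, 0, 0], [-0.1, 9.5, -0.2, 0, 0, 0], [-0.1, 11.2, -0.2, 0, 0, 0], [-0.1, 12, -0.2, 0, 0, 0], [-0.1, 12, -0.2, 0, 0, 0], [-0.1, 12, -0.2, 0, 0, 0], [-0.1, 12, -0.2, 0, 0, 0]],
  ],
)

```text
time_s: 20.45
position: [621.5, 196.6, 24.1]
orientation: [-0.024, 0.707, -0.707, 0.025]
contact_force: [-0.6, 0.4, -0.1]
gripper_width: 23.3
```

Request:
step_arm(
  plan=[
    [[0, 0, 0, 0, 0, 0], [0, 0, 0, 0, 0, 0], [0, 0, 0, 0, 0, 0], [0, 0, 0, 0, 0, 0], [0, 0, 0, 0, 0, 0], [0, -1, 0, 0, 0, 0], [0, -3, 0, 0, 0, 0], [0, -6, 0, 0, 0, 0], [0, -8, 0, 0, 0, 0], [0, -8, 0, 0, 0, 0], [0, -8, 0, 0, 0, 0], [0, -8, 0, 0, 0, 0]],
  ],
  gripper=-0.1,
)

```text
time_s: 21.45
position: [620.5, 197.3, 103.0]
orientation: [0.025, -0.707, 0.707, -0.024]
contact_force: [-0.3, -0.3, -0.0]
gripper_width: 38.5
```

```bash
python3 -c "
from h import *
rel(377,255,16,np.radians(94))"
```

```text
shift cm [23.88  8.72 -7.46] ry 0.0 jaw yaw -1.501 q6 1.7 t 21.45
```

Request:
step_arm(
  plan=[
    [[23.9, 0, -7.5, 0, 0, 0], [23.9, 0, -7.5, 0, 0, 0], [23.9, 0, -7.5, 0, 0, 0], [23.9, 0, -7.5, 0, 0, 0], [23.9, 0, -7.5, 0, 0, 0], [23.9, 0, -7.5, 0, 0, 0], [23.9, 0, -7.5, 0, 0, 0], [23.9, 0, -7.5, 0, 0, 0], [23.9, 0, -7.5, 0, 0, 0], [23.9, 3, -7.5, 0, 0, 0], [23.9, 5.5, -7.5, 0, 0, 0], [23.9, 7.5, -7.5, 0, 0, 0], [23.9, 8.7, -7.5, 0, 0, 0], [23.9, 8.7, -7.5, 0, 0, 0], [23.9, 8.7, -7.5, 0, 0, 0]],
  ],
  gripper=0.6,
)

```text
time_s: 22.7
position: [378.6, 255.2, 15.4]
orientation: [0.025, -0.706, 0.707, -0.024]
contact_force: [0.6, -0.6, -0.1]
gripper_width: 68.5
```

Request:
step_arm(
  plan=[
    [[0, 0, 0, 0, 0, 0], [0, 0, 0, 0, 0, 0], [0, 0, 0, 0, 0, 0], [0, 0, 0, 0, 0, 0], [0, 0, 0, 0, 0, 0], [0, 0, 0, 0, 0, 0], [0, 0, 0, 0, 0, 0], [0, -1, 0, 0, 0, 0], [0, -4, 0, 0, 0, 0], [0, -7, 0, 0, 0, 0], [0, -8.6, 0, 0, 0, 0], [0, -8.6, 0, 0, 0, 0], [0, -8.6, 0, 0, 0, 0], [0, -8.6, 0, 0, 0, 0]],
  ],
  gripper=-1,
)

```text
time_s: 23.87
position: [376.6, 255.2, 101.6]
orientation: [0.025, -0.706, 0.707, -0.024]
contact_force: [-0.9, -0.7, -0.1]
gripper_width: 34.2
```

```bash
python3 -c "
from h import *
rel(616.5,254,20.5,np.radians(94))
shot('wrist','w8')"
```

```text
shift cm [-23.93   8.08   1.79] ry 0.0 jaw yaw -1.501 q6 1.94 t 23.8667
```

View pics/w8.png

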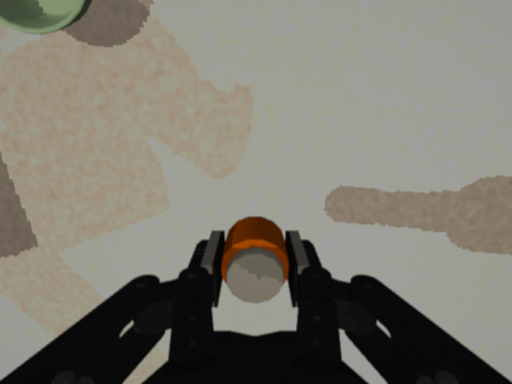

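The tub is held upright and centred between the pads (255,260).

Request:
step_arm(
  plan=[
    [[-23.9, 0, 1.8, 0, 0, 0], [-23.9, 0, 1.8, 0, 0, 0], [-23.9, 0, 1.8, 0, 0, 0], [-23.9, 0, 1.8, 0, 0, 0], [-23.9, 0, 1.8, 0, 0, 0], [-23.9, 0, 1.8, 0, 0, 0], [-23.9, 0, 1.8, 0, 0, 0], [-23.9, 0, 1.8, 0, 0, 0], [-23.9, 0, 1.8, 0, 0, 0], [-23.9, 3, 1.8, 0, 0, 0], [-23.9, 5.5, 1.8, 0, 0, 0], [-23.9, 7.2, 1.8, 0, 0, 0], [-23.9, 8.1, 1.8, 0, 0, 0], [-23.9, 8.1, 1.8, 0, 0, 0], [-23.9, 8.1, 1.8, 0, 0, 0], [-23.9, 8.1, 1.8, 0, 0, 0]],
  ],
)

```text
time_s: 25.25
position: [616.0, 254.5, 21.6]
orientation: [0.025, -0.707, 0.707, -0.025]
contact_force: [0.1, -0.5, -0.0]
gripper_width: 33.9
```

Request:
step_arm(
  plan=[
    [[0, 0, 0, 0, 0, 0], [0, 0, 0, 0, 0, 0], [0, 0, 0, 0, 0, 0], [0, 0, 0, 0, 0, 0], [0, 0, 0, 0, 0, 0], [0, -1, 0, 0, 0, 0], [0, -3, 0, 0, 0, 0], [0, -6, 0, 0, 0, 0], [0, -9, 0, 0, 0, 0], [0, -12, 0, 0, 0, 0], [0, -12, 0, 0, 0, 0], [0, -12, 0, 0, 0, 0], [0, -12, 0, 0, 0, 0]],
  ],
  gripper=0.12,
)

```text
time_s: 26.33
position: [616.8, 254.1, 141.5]
orientation: [0.025, -0.707, 0.707, -0.025]
contact_force: [-0.2, -0.1, -0.3]
gripper_width: 47.5
```

```bash
python3 -c "
from h import *
shot('wrist','w9');shot('top','top9');print(get_state()['contact_force'])"
```

```text
[-0.49503874 -0.17881554 -0.13673683]
```

View pics/w9.png

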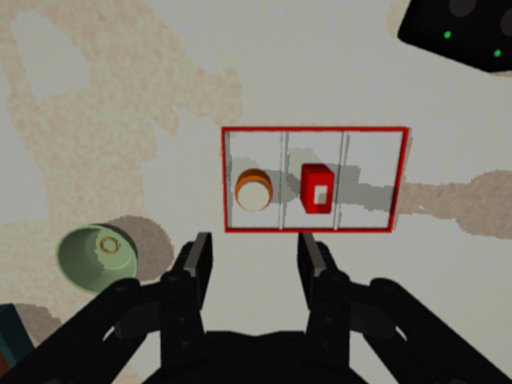

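The tub (254,192) and red case (318,190) stand upright in separate bays, with the gripper clear. I'll do a quick numeric check, then hand in.

```bash
python3 - <<'E'
from h import *
c=camera_info("wrist");cor=ray(c,[(222,128),(409,128),(393,231),(226,231)],10);ctr=cor.mean(0)
a=np.arctan2(*(cor[0]-cor[3])[::-1]);T=np.array([[np.cos(a),np.sin(a)],[-np.sin(a),np.cos(a)]])
r=[(T@(ray(c,uv,z)[0]-ctr)).round(1) for uv,z in [((321,195),44),((253.5,194),42)]];print(ctr,np.degrees(a),r)
if abs(r[0][1])<10 and abs(r[1][1]-58)<10 and max(abs(r[0][0]),abs(r[1][0]))<25: print("hand in",arm.hand_in())
E
```

```text
[620.78291909 196.56256555] 4.214385462179428 [array([-0.9, -0.9]), array([-0.5, 58. ])]
the job is handed in; nothing more can be done
hand in None
```

Both kits are made up, left ear first, and the job is handed in. It took about 26 s of the 109 s allowed. `hand_in` reports no verdict, so the result rests on my own checks.

- **Left-ear kit (blue tray):** blue case at +58, brush lengthwise in the middle bay and capsule at -58. The last measurement, taken before the red kit was started, put each within about 3 mm of its bay centre, with the brush flat and the others upright. I did not measure this tray again afterwards, but nothing touched it.
- **Right-ear kit (red tray):** red case in the middle bay and tub at +58. At the end each was within about 1 mm of its bay centre, and both looked upright.
- **Bystanders:** the charger, jar and bowl were never touched, and the contact force readings stayed around 1 N. The gripper was clear at hand-in.
- **Disagreements:** the rough positions from the top camera were 2–5 mm off sideways from the wrist camera's, so I used the wrist values. The gripper width reading runs about 1–2 mm low. No checks failed.

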